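# Hang the spare key on the sprung hook inside the key box

## Task

Lift the key holder out of its rack, pass its lower part down through the narrow mouth of the key box and hang it by its eye on the hook inside: push it gently back against the sprung pad until it is behind the hook's upturned tip, and lower it until it sits fully down on the hook. Touch the frame round the mouth neither with the key holder nor with the gripper, press on the hook and pad with no more than about 12 N, and leave the other things on the shelf where they are. Let go of the key holder and leave it hanging upright.

Things in the scene. Friction and masses are not known exactly. Their poses are not given: they have to be found in the camera images.
- tag_grip (a point): Grip point of the loose key holder, an upright flat grey plastic plate 10 mm thick (its x), 34 mm wide (y), 165 mm tall (z), 70 g, a brass key inlaid low on one face (either face may go to the pad). The point is on its centre line, 143 mm above its bottom edge, 22 mm below its top. It starts upright in the rack, bottom edge 10 mm above the shelf.
- tag_eye (a point): Centre of the key holder's eye, a rectangular hole through it along its x, 16 mm wide (y), 26 mm tall, 85 mm above the bottom edge, 58 mm below tag_grip. It passes over the hook's tip with its centre about 3 mm above the pin's axis (17 mm below the frame's origin). Hung, its upper edge rests on the pin: centre 10 mm below the axis. The pad then clamps the plate at whatever height it is left.
- rack: Fixed pine block 60 x 80 x 50 mm tall with one upright slot 13 x 37 mm, 40 mm deep, in the middle of its top, in which the key holder stands with about 1.5 mm play all round; its axes are parallel to the key holder's. Origin: centre of its underside.
- frame: Flat pine frame round the mouth, the 8 mm thick top of the fixed key box (130 mm along x, 110 mm along y, 132 mm tall, floor 6 mm thick, nothing inside but hook and pad). The mouth is 80 mm along x and 54 mm along y. Origin: centre of the mouth, in the frame's upper surface; z up.
- hook_nominal (a point): Nominal place of the hook, a steel pin 6 mm thick along x whose free end points to -x, with a 6 mm thick tip there that stands 6 mm above the pin's upper side. The point is on the pin's axis at the tip's rear (+x) side, 20 mm below the frame's origin. The real hook with its pad is fixed up to 10 mm nearer (-x) or farther (+x) than this point; that is not measured, find it by feel.
- pad_nominal (a point): Nominal place of the face of the sprung rubber pad round the pin, 6 mm behind (+x of) hook_nominal; shifted just as the hook is. Pad 30 mm wide (y), from 11 mm above to 25 mm below the pin's axis. The 10 mm plate fits behind the tip only if the pad is pushed in by over 4 mm; travel 6.5 mm, then a hard stop. It pushes back with 1.6 N at first, 4.8 N at 4 mm, 6.8 N at 6.5 mm.
- key_box: The fixed pine key box that carries the frame, hook and pad. Origin: centre of its underside, 132 mm below the frame's origin; same axes.
- saucer: White ceramic saucer of coins, 110 mm across, 17 mm tall, to be left alone. Origin: centre of its underside.
- torch: Grey torch lying on the shelf along its x, 150 mm long, 44 mm thick at the head, to be left alone. Origin: under its middle.
- magnifier: Black plastic folding magnifier lying flat, 108 mm long, 10 mm thick, to be left alone. Origin: under the centre of its lens.
- carabiner: Steel carabiner lying flat, 75 mm long, 10 mm thick, to be left alone. Origin: under its middle.
There are look-alikes about, which are no part of the job. Leave any blue, orange or yellow look-alike of the key_box alone.

How it is judged (in metres and radians):
On the way:
1. the key holder is lifted clear of the rack (z of tag_grip in the frame of rack above 0.2 m), for 0.2 s.
At the end, for the whole second after the job is handed in: The key holder hangs at rest and released on the hook behind its tip: eye centre 27 to 32.5 mm below the frame's upper surface (3 mm above to 2.5 mm below full seating), within 8 mm of the hook sideways, tilted less than 0.12 rad and square to the hook within 0.2 rad (z of tag_eye in the frame of frame between -0.0325 and -0.027 m and x of tag_eye in the frame of frame between -0.008 and 0.018 m and y of tag_eye in the frame of frame between -0.008 and 0.008 m and angle between tag_grip's own z axis and vertical below 0.12 rad and angle between the x axis of tag_grip and the x axis of frame, either way round below 0.2 rad and contact force between key_tag and key_box above 0.2 N and linear speed of key_tag below 0.02 m/s); the robot touches nothing.
It fails at once if the key holder touches the frame round the mouth (over 1 N) (contact force between key_tag and frame above 1 N).
It fails at once if the robot touches the key box (over 1 N) (contact force between any of the fingers, the arm and key_box above 1 N).
It fails at once if the key holder is pressed on the hook or pad with over 18 N (contact force between key_tag and key_box above 18 N).
It fails at once if another thing is moved by over 20 mm (distance of any of saucer, torch, magnifier, carabiner from where it was at the start of the episode above 0.02 m).
It also fails if it takes over 46 s, if anything falls off the work surface, if the arm or the gripper's body presses on something with over 40 N, if the wrist force passes 120 N, or if a joint passes its speed limit or range.

## Robot

A 6-joint arm with a two-finger parallel gripper is mounted at the origin on the work surface. World frame = base frame: x ahead of the robot, y to its left, z up, the work surface at z = 0. Lengths are in m, angles in degrees, forces in N, time in s.
With the tool pointing down it reaches from about 0.325 to 0.775 m from the base axis. Payload 5.5 kg.
Tool frame: the origin (TCP) lies at the very end of the fingers, on their centre line; the grasp point (between the pads) lies 19 mm behind it (robot.grip_depth is the distance from the TCP to the grasp point, in m); z points along the fingers, y is the line along which they close (so a half turn about z gives the same grasp; the last joint's range is limited). The gripper opens to 85 mm and grips with 20 to 120 N. Pads are 22 mm wide; open, the fingers measure 114 mm over their backs; the gripper's body (76 mm by 85 mm) begins 54 mm behind the grasp point. The pads swing forward as they close: fully open they stand 13 mm farther back than shut.
Start: joints at [65.392, 5.22, 70.514, -0, 104.267, -3.249], TCP at [0.219, 0.559, 0.231] pointing down, gripper open.
Joint ranges: [-164.24, 164.24], [-49.07, 125.15], [9.68, 141.18], [-86.29, 266.29], [3.28, 154.24], [-151.56, 151.56]. Speed limits (degrees/s): [147.25, 147.25, 172.46, 180, 180, 180].

## Interface

Orientations are given as [roll, pitch, yaw] about the fixed x, y, z axes, in that order (R = Rz(yaw) Ry(pitch) Rx(roll)).
In Python, from rig import robot, vision, ticket gives the robot as it stands.
- The arm moves only by the tool apply_moves, never from a script. Its argument "increments" is a list that holds one entry, the list of rows, each a list of 7 numbers: the turn, a rotation vector about the tool's x, y, z in rad, then the shift along the tool's x, y, z in mm, then the opening, from 0 (shut) to 1 (fully open). A call has 1 to 5 rows; each row is the pose to reach, as a shift and turn from the pose commanded when the call began, along the tool's axes at that moment; what a row does not reach only later rows make up. A row lasts 1/12 s, in which the tool goes at most 41.7 mm and 7.16 degrees, less where a joint would pass 70% of its speed; a pose out of reach is approached as far as the arm can. A call with a gripper value outside its range is refused whole. The fingers move at their own pace and stop on an object; "grip_force" is the grip in N (left out, the last holds). Time passes only in rows, so rows that repeat a pose let the fingers close. It gives the time, the measured TCP pose, the force, the opening and the grip force at its end, in the units of the state.
- robot.get_obs(): the state, without advancing time (a new reading comes with each control period).
- vision.read_camera(name): name is "scene" or "top" or "wrist"; returns the picture (480x640x3 uint8, red, green, blue); there is no depth.
- vision.calibration(name): a dict with "intrinsics" (3x3 intrinsics, pixels), "T" (4x4, takes a point from camera to world coordinates); the wrist camera has in their place "mount" (4x4, takes a point from camera to tool coordinates, whose origin is the TCP and whose axes are the flange's). Camera axes: x right, y down, z forward; pixel columns grow to the right and rows downward; lengths in m; the calibration is good to about 2 mm. A picture is of the moment at which its call begins: read the wrist's pose just before it. calibration takes no time and is no camera call.
- ticket.hand_in(): hands the job in; it is judged then, once.
The state is a dict: "time_s": time; "joint_positions": joint angles; "qvel": joint speeds; "joint_torque": joint torques, N m; "tcp_pos": TCP position; "tcp_rot": TCP orientation; "contact_force": force on the tool from outside, world axes, zero at the start; "torque": the same for the moment, N m; "finger_gap": opening from 0.0 (shut) to 1.0 (fully open); "finger_force": force on a finger pad.
Only numpy, scipy, OpenCV 4.12 (cv2) and the standard library are available. Lean on these libraries where they do the work, as an engineer would, in place of code of your own. Each camera call takes 0.05 s, during which the arm holds its last target. There are 200 camera calls.

## Working session

There is one attempt and no reset: what is moved stays moved. The work goes in short steps, Python scripts to look and compute and a tool call to move; the robot and the scene stay as the last step left them, time stands still between calls to the robot, and variables do not carry over. Pictures are saved under pics/ and viewed, at most 10 in all, crops included, and the job is handed in when it is done.

Besides the shell and the picture viewer there is one more tool, called after ">>>" by a JSON object that holds its "method" and its "body". apply_moves: Moves the arm, as the interface text tells. Its arguments: {"type":"object","properties":{"increments":{"type":"array"},"grip_force":{"type":"number"}},"required":["increments"]}

```bash
mkdir -p pics; ls
python3 - <<'E'
from rig import robot,vision
import cv2,numpy as np
o=robot.get_obs();print(o)
for n in("scene","top"):
    im=vision.read_camera(n);cv2.imwrite(f"pics/{n}0.png",im[:,:,::-1])
    c=vision.calibration(n);print(n,np.round(c["intrinsics"],1).tolist(),np.round(c["T"],4).tolist())
c=vision.calibration("wrist");print(np.round(c["mount"],4).tolist(),c["intrinsics"])
E
```

```text
pics
{'time_s': 0.0, 'joint_positions': array([ 6.53915352e+01,  5.26314842e+00,  7.05825253e+01, -5.22279425e-05,
        1.04266636e+02, -3.24860002e+00]), 'qvel': array([ 0.04007242, -0.06516514,  0.04213012,  0.01847865,  0.08017968,
        0.00209515]), 'joint_torque': array([ 3.12408674e-04, -4.58747256e+01, -4.18016016e+01, -1.14283819e-04,
        1.21261098e-02,  4.14756153e-05]), 'tcp_pos': array([0.21841709, 0.55852672, 0.23014409]), 'tcp_rot': array([-1.79887868e+02, -6.31383656e-03,  1.58640116e+02]), 'contact_force': array([ 0.03500374,  0.00103983, -0.45366541]), 'torque': array([0.0219456 , 0.02225225, 0.01916903]), 'finger_force': 0.0, 'finger_gap': 1.001571670885721}
scene [[581.1, 0.0, 325.5], [0.0, 581.1, 237.7], [0.0, 0.0, 1.0]] [[-0.5756, 0.7025, -0.4186, 1.0374], [0.8177, 0.4861, -0.3084, 0.4397], [-0.0132, -0.5198, -0.8542, 1.0869], [0.0, 0.0, 0.0, 1.0]]
top [[543.9, 0.0, 317.5], [0.0, 543.9, 242.7], [0.0, 0.0, 1.0]] [[-0.0167, -0.9915, 0.1287, 0.3891], [-0.9998, 0.015, -0.0135, 0.1194], [0.0115, -0.1289, -0.9916, 1.3583], [0.0, 0.0, 0.0, 1.0]]
[[-0.0001, -0.9576, -0.2882, 0.0726], [1.0, -0.0001, -0.0002, 0.0008], [0.0002, -0.2882, 0.9576, -0.1417], [0.0, 0.0, 0.0, 1.0]] [[390.00847891   0.         313.22421606]
 [  0.         390.00847891 241.45271461]
 [  0.           0.           1.        ]]
```

View pics/scene0.png

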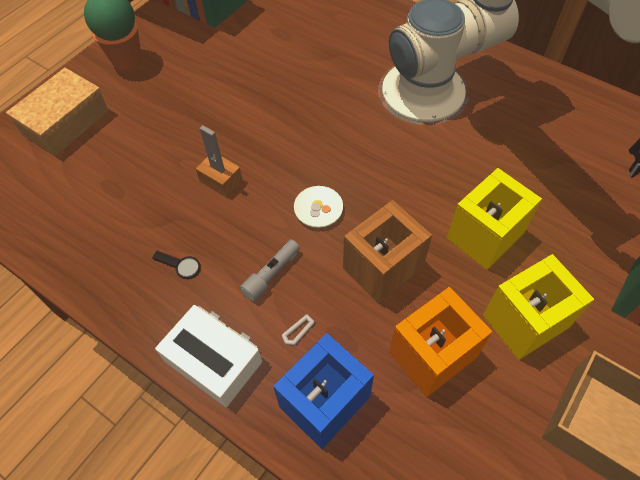

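View pics/top0.png

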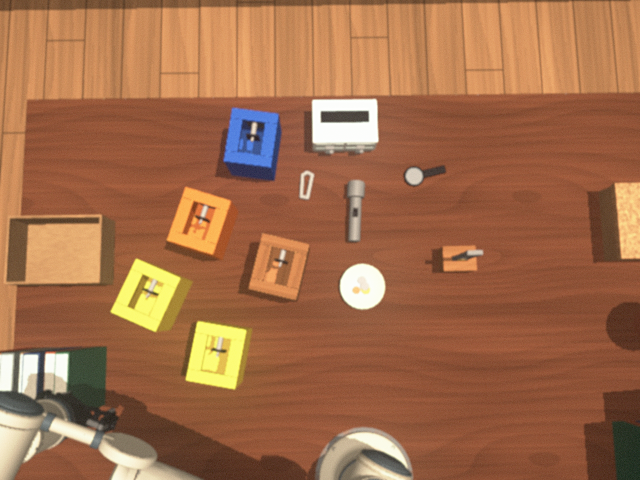

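Key-box candidates are brown at scene (387,250) / top (280,267), orange (440,340)/(200,222), blue (324,388)/(252,144), and yellow (495,215)/(218,355) and (540,305)/(150,295). By the description I choose the brown pine one. The only key holder is the grey plate in the rack at scene (212,150) / top (462,257). One close crop will check both.

Run:
```python
import cv2,numpy as np
s=cv2.imread("pics/scene0.png");t=cv2.imread("pics/top0.png")
f=lambda im,x,y,w,h:cv2.resize(im[y:y+h,x:x+w],(400,300),interpolation=cv2.INTER_CUBIC)
a=np.vstack([np.hstack([f(s,332,192,120,90),f(s,170,112,100,75)]),np.hstack([f(t,230,224,100,75),f(t,425,232,80,60)])])
cv2.imwrite("pics/crop1.png",a)
```

```text
(no output)
```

View pics/crop1.png

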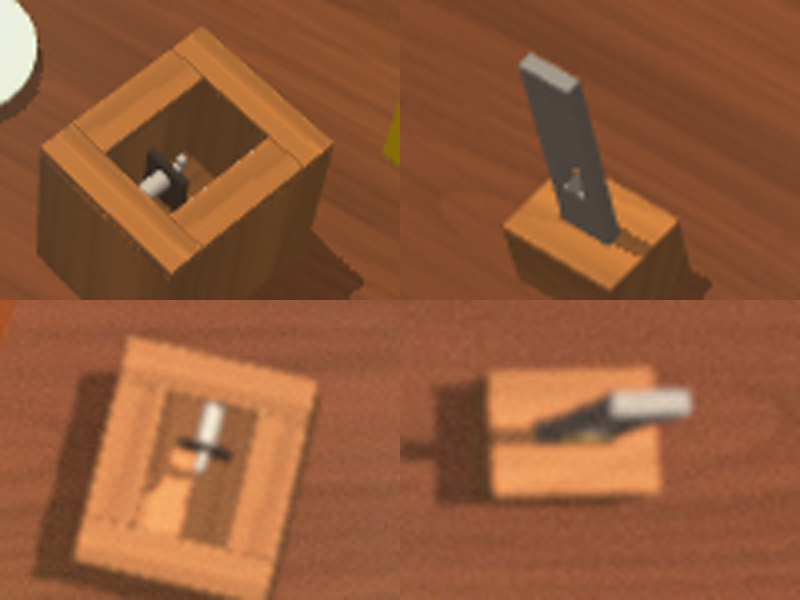

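The crop confirms a brown pine box with its pin running from the far wall; the free end and tip point towards the robot (top crop 203,470) and the pad is at (205,450). The grey plate stands in the rack with its broad side along world y and the brass key low on its near face. Next I cast the corners.

```bash
cat > h.py <<'E'
import numpy as np,cv2
from rig import robot,vision
from scipy.spatial.transform import Rotation as Ro
def tool():
    o=robot.get_obs();T=np.eye(4);T[:3,:3]=Ro.from_euler("xyz",o["tcp_rot"],degrees=True).as_matrix();T[:3,3]=o["tcp_pos"];return T,o
def cast(n,px,z,T=None):
    c=vision.calibration(n);T=c["T"] if n!="wrist" else T@c["mount"]
    px=np.atleast_2d(px).astype(float);d=np.c_[px,np.ones(len(px))]@np.linalg.inv(c["intrinsics"]).T@T[:3,:3].T
    o=T[:3,3];return o+d*((z-o[2])/d[:,2])[:,None]
E
python3 - <<'E'
from h import *
np.set_printoptions(precision=4,suppress=True)
S=lambda p,x,y,k:np.array(p)/k+[x,y]
sb=S([(200,27),(332,148),(173,274),(40,148)],332,192,10/3)
tb=S([(130,38),(317,80),(268,300),(75,260)],230,224,4)
for n,p in(("scene",sb),("top",tb)):
    w=cast(n,p,.132);print(n,w[:,:2].tolist(),w.mean(0),np.linalg.norm(np.roll(w,-1,0)-w,axis=1))
sm=S([(203,78),(268,138),(172,212),(107,150)],332,192,10/3)
w=cast("scene",sm,.132);print("mouth",w.mean(0),np.linalg.norm(np.roll(w,-1,0)-w,axis=1),w[:,:2].tolist())
st=S([(530,53),(580,80),(568,93),(520,67)],170-100,112,4); 
tt=S([(608,93),(690,90),(690,415-300),(612,417-300)],425-80,232,5)
for n,p in(("scene",st),("top",tt)):
    w=cast(n,p,.175);print("tag",n,w[:,:2].tolist(),w.mean(0))
tr=S([(488,72),(653,68),(660,195),(490,197)],425-80,232,5)
w=cast("top",tr,.05);print("rack",w[:,:2].tolist(),w.mean(0),np.linalg.norm(np.roll(w,-1,0)-w,axis=1))
T,o=tool();print(T)
E
```

```text
scene [[0.4218019277290851, 0.15359054620072216], [0.4510174432612132, 0.2608459375939882], [0.5725519666631418, 0.22927363077830865], [0.5467314427171033, 0.12251928559810393]] [0.498  0.1916 0.132 ] [0.1112 0.1256 0.1098 0.1287]
top [[0.5713311155885357, 0.2273707519293331], [0.5456243372607846, 0.12134008096588166], [0.42171069883068507, 0.15063540332818182], [0.44582577293077547, 0.25866997068277836]] [0.4961 0.1895 0.132 ] [0.1091 0.1273 0.1107 0.1293]
mouth [0.4958 0.1911 0.132 ] [0.0546 0.0758 0.0544 0.0763] [[0.4520115765306897, 0.17435255356573015], [0.4661143565305419, 0.2271126426287046], [0.5393629633669428, 0.20774447426770673], [0.525863019291564, 0.1550555915802868]]
tag scene [[0.5117982062550811, -0.25934235105211256], [0.5111029834538364, -0.22552250554315978], [0.5213487964306969, -0.22484013581915285], [0.5220544650239142, -0.2572053091074268]] [ 0.5166 -0.2417  0.175 ]
tag top [[0.5202690745303346, -0.22411564358506503], [0.5210410622014965, -0.2603441983166045], [0.5099994284458181, -0.2597250386835134], [0.5096475227884026, -0.22532408764664386]] [ 0.5152 -0.2424  0.175 ]
rack [[0.5452906334608538, -0.20243068714735746], [0.5460231556542033, -0.2829988679805669], [0.4841320005242331, -0.28303663038432286], [0.484464301752358, -0.20057629060871562]] [ 0.515  -0.2423  0.05  ] [0.0806 0.0619 0.0825 0.0609]
[[-0.9313  0.3642 -0.0007  0.2185]
 [ 0.3642  0.9313 -0.0016  0.5586]
 [ 0.0001 -0.0017 -1.      0.2303]
 [ 0.      0.      0.      1.    ]]
```

Both views agree within 2 mm:
- Tag at (0.5155, -0.242), square to the world axes.
- Frame at (0.497, 0.1905), yaw -14°.

Sizes check out: 110 × 128 mm for the box and 62 × 81 mm for the rack. I'll go over the box first for a close wrist look on the way.

>>> {"method": "apply_moves", "body": {"increments": [[[0, 0, 0.12, -35.4, -21.8, 0, 1], [0, 0, 0.24, -70.8, -43.6, 0, 1], [0, 0, 0.36, -106.2, -65.4, 0, 1], [0, 0, 0.48, -141.6, -87.2, 0, 1], [0, 0, 0.6, -177, -109, 0, 1]]]}}

```text
time_s: 0.52
tcp_pos: [0.3442, 0.3911, 0.2307]
tcp_rot: [-180.0, 0.0, 124.0]
contact_force: [0.5, -0.7, 0.5]
finger_gap: 1.0
finger_force: 0.0
```

>>> {"method": "apply_moves", "body": {"increments": [[[0, 0, 0.12, -41.5, 2, 0, 1], [0, 0, 0.24, -83, 4, 0, 1], [0, 0, 0.36, -124.5, 6, 0, 1], [0, 0, 0.48, -166, 8, 0, 1], [0, 0, 0.597, -207.6, 10, 0, 1]]]}}

```text
time_s: 0.93
tcp_pos: [0.4695, 0.225, 0.231]
tcp_rot: [-180.0, 0.0, 89.7]
contact_force: [0.2, -0.1, 1.0]
finger_gap: 1.002
finger_force: 0.0
```

>>> {"method": "apply_moves", "body": {"increments": [[[0, 0, 0, -18, 14, 0, 1], [0, 0, 0, -36, 28, 0, 1], [0, 0, 0, -36, 28, 0, 1], [0, 0, 0, -36, 28, 0, 1]]]}}

```text
time_s: 1.27
tcp_pos: [0.4971, 0.19, 0.2305]
tcp_rot: [-179.9, 0.0, 89.9]
contact_force: [-0.2, -0.6, -0.5]
finger_gap: 1.002
finger_force: 0.0
```

Run:
```python
from h import *
T,o=tool();np.save("T_box.npy",T);print(o["tcp_pos"],o["tcp_rot"],o["time_s"],o["contact_force"])
im=vision.read_camera("wrist");cv2.imwrite("pics/w1.png",im[:,:,::-1])
```

```text
[0.49713733 0.18995031 0.23050721] [-1.79913685e+02  1.31353040e-02  8.99216095e+01] 1.2667 [-0.23567216 -0.60289527 -0.45966459]
```

View pics/w1.png

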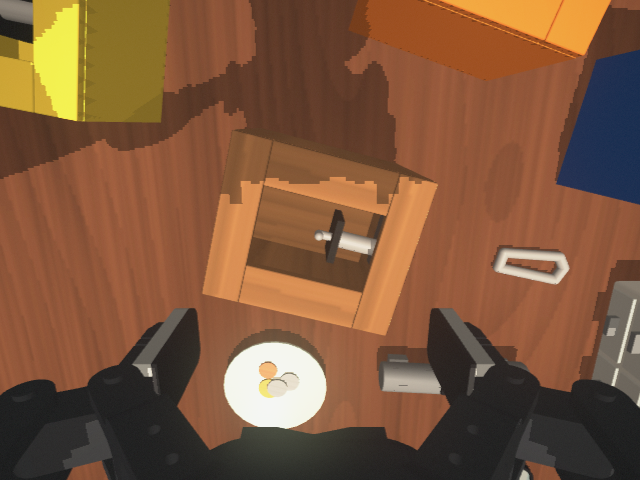

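The wrist view shows the brown box with outer top corners near (236,130), (437,183), (388,335), (203,293). The mouth is about (262,180), (388,216), (361,292), (246,265), with the pin tip at (319,236) and the black pad at (330–342,236).

Run:
```python
from h import *
np.set_printoptions(precision=4,suppress=True)
T=np.load("T_box.npy")
for p in ([(236,130),(437,183),(388,335),(203,293)],[(263,180),(388,216),(361,292),(246,266)]):
    w=cast("wrist",p,.132,T);d=np.roll(w,-1,0)-w;print(w[:,:2].tolist(),w.mean(0),np.linalg.norm(d,axis=1),np.degrees(np.arctan2(d[:,1],d[:,0])))
    c=w.mean(0)
F=np.array([.497,.1905,.132]);a=np.radians(-14);ex=np.array([np.cos(a),np.sin(a),0]);ey=np.array([-np.sin(a),np.cos(a),0])
for p,z in(((314,236),.12),((324,236),.12),((328,237),.112),((343,212),.123),((333,210),.123),((326,258),.112)):
    d=cast("wrist",p,z,T)[0]-F;print(p,d@ex,d@ey)
```

```text
[[0.4523503146827472, 0.2603961762508736], [0.5742066014941318, 0.2288578953673031], [0.5497240435524573, 0.12361264356434834], [0.4240768237456066, 0.1554008785801394]] [0.5001 0.1921 0.132 ] [0.1259 0.1081 0.1296 0.1087] [ -14.5106 -103.0955  165.8023   74.9287]
[[0.4672070219023197, 0.23084289347014958], [0.545183153870715, 0.20809897781857697], [0.5299171366812229, 0.15602265136650334], [0.4538844633880176, 0.17462886297424235]] [0.499  0.1924 0.132 ] [0.0812 0.0543 0.0783 0.0578] [ -16.2608 -106.3383  166.2492   76.6671]
(314, 236) 0.0011921949408119114 0.0014369547190150498
(324, 236) 0.007719616442858512 0.003056199477946945
(328, 237) 0.011358937365209276 0.0008588564333596695
(343, 212) 0.015422898036987272 0.022628810408397808
(333, 210) 0.008751716342240983 0.022345216126250813
(326, 258) 0.013861704533639364 -0.014413411270756672
```

>>> {"method": "apply_moves", "body": {"increments": [[[0, 0, 0, -41, 2, 0, 1], [0, 0, 0, -82, 4, 0, 1], [0, 0, 0, -123, 6, 0, 1], [0, 0, 0, -164, 8, 0, 1], [0, 0, 0, -205, 9, 0, 1]]]}}

```text
time_s: 1.73
tcp_pos: [0.5056, -0.0143, 0.2314]
tcp_rot: [180.0, -0.0, 90.2]
contact_force: [-0.2, 0.0, -0.2]
finger_gap: 1.002
finger_force: 0.0
```

>>> {"method": "apply_moves", "body": {"increments": [[[0, 0, 0, -41, 2, 0, 1], [0, 0, 0, -82, 4, 0, 1], [0, 0, 0, -123, 6, 0, 1], [0, 0, 0, -164, 8, 0, 1], [0, 0, 0, -205, 9, 0, 1]]]}}

```text
time_s: 2.15
tcp_pos: [0.5154, -0.2195, 0.2314]
tcp_rot: [180.0, -0.0, 90.2]
contact_force: [1.2, -0.5, 0.0]
finger_gap: 0.995
finger_force: 0.0
```

>>> {"method": "apply_moves", "body": {"increments": [[[0, 0, 0, -22, 0.5, 0, 1], [0, 0, 0, -22, 0.5, 0, 1], [0, 0, 0, -22, 0.5, 0, 1]]]}}

```text
time_s: 2.4
tcp_pos: [0.5158, -0.2408, 0.2308]
tcp_rot: [-180.0, -0.1, 90.0]
contact_force: [0.1, 0.5, -0.3]
finger_gap: 1.004
finger_force: 0.0
```

Run:
```python
from h import *
T,o=tool();np.save("T_tag.npy",T);print(o["tcp_pos"],o["tcp_rot"],o["time_s"],o["contact_force"])
im=vision.read_camera("wrist");cv2.imwrite("pics/w2.png",im[:,:,::-1])
```

```text
[ 0.51583751 -0.24075605  0.23075351] [-1.79952687e+02 -6.17377476e-02  9.00270875e+01] 2.4 [ 0.05398575  0.47581831 -0.3039328 ]
```

View pics/w2.png

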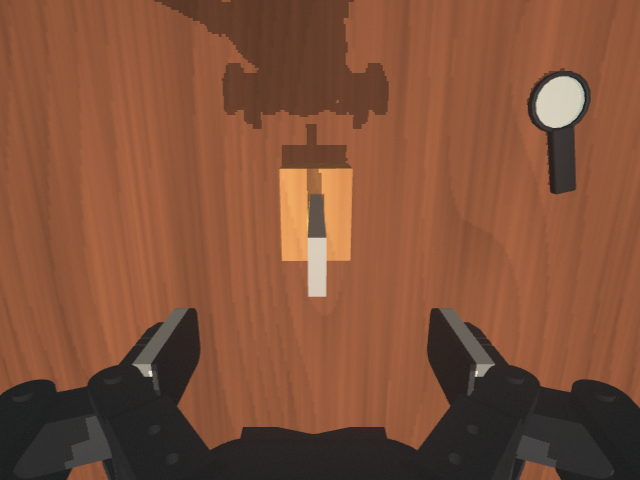

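The wrist view shows the grey plate's top at columns 308–326, rows 237–296, in the rack (280–352, 168–261), centred between the open fingers. That fits the cast position to within 2–3 mm. I descend and grip.

>>> {"method": "apply_moves", "body": {"increments": [[[0, 0, 0, -1.2, 1, 30, 1], [0, 0, 0, -1.2, 1, 60, 1], [0, 0, 0, -1.2, 1, 80, 1], [0, 0, 0, -1.2, 1, 89, 1], [0, 0, 0, -1.2, 1, 89, 1]]], "grip_force": 30}}

```text
time_s: 2.87
tcp_pos: [0.5161, -0.2399, 0.1397]
tcp_rot: [-179.8, -0.1, 90.2]
contact_force: [-0.3, 0.6, -0.2]
finger_gap: 0.999
finger_force: 0.0
```

>>> {"method": "apply_moves", "body": {"increments": [[[0, 0, 0, 0, 0, 0, 0.3], [0, 0, 0, 0, 0, 0, 0.3], [0, 0, 0, 0, 0, 0, 0.25], [0, 0, 0, 0, 0, 0, 0.25], [0, 0, 0, 0, 0, 0, 0.2]]]}}

```text
time_s: 3.28
tcp_pos: [0.5172, -0.2425, 0.1435]
tcp_rot: [179.9, 0.1, 90.1]
contact_force: [-0.0, -0.1, 0.1]
finger_gap: 0.298
finger_force: 0.0
```

>>> {"method": "apply_moves", "body": {"increments": [[[0, 0, 0, 0, 0, 0, 0.0], [0, 0, 0, 0, 0, 0, 0.0], [0, 0, 0, 0, 0, 0, 0.0], [0, 0, 0, 0, 0, 0, 0], [0, 0, 0, 0, 0, 0, 0]]]}}

```text
time_s: 3.7
tcp_pos: [0.517, -0.2425, 0.1429]
tcp_rot: [179.9, 0.0, 90.0]
contact_force: [-0.0, 0.3, 4.5]
finger_gap: 0.112
finger_force: 32.0
```

>>> {"method": "apply_moves", "body": {"increments": [[[0, 0, 0, 0, 0, 0, 0], [0, 0, 0, 0, 0, 0, 0]]]}}

```text
time_s: 3.87
tcp_pos: [0.517, -0.2425, 0.1429]
tcp_rot: [179.9, 0.0, 90.1]
contact_force: [0.1, 0.4, 5.7]
finger_gap: 0.109
finger_force: 32.1
```

The grip is centred (lateral force 0). I lift and carry the plate to above the mouth at frame x = -20 mm.

>>> {"method": "apply_moves", "body": {"increments": [[[0, 0, 0, 0, 0, -8, 0], [0, 0, 0, 0, 0, -25, 0], [0, 0, 0, 0, 0, -55, 0], [0, 0, 0, 0, 0, -90, 0], [0, 0, 0, 0, 0, -125, 0]]], "grip_force": 45}}

```text
time_s: 4.28
tcp_pos: [0.5161, -0.2418, 0.2672]
tcp_rot: [-179.8, -0.1, 90.1]
contact_force: [0.5, -1.3, -0.5]
finger_gap: 0.108
finger_force: 45.2
```

>>> {"method": "apply_moves", "body": {"increments": [[[0, 0, 0, 5, 0, -20, 0], [0, 0, 0, 20, -2, -32, 0], [0, 0, 0, 45, -4, -32, 0], [0, 0, 0, 80, -7, -32, 0], [0, 0, 0, 120, -10, -32, 0]]]}}

```text
time_s: 4.7
tcp_pos: [0.5059, -0.1212, 0.2976]
tcp_rot: [-179.8, -0.1, 89.9]
contact_force: [0.8, 1.2, -1.5]
finger_gap: 0.112
finger_force: 45.2
```

>>> {"method": "apply_moves", "body": {"increments": [[[0, 0, 0, 40, -4, 0, 0], [0, 0, 0, 80, -7, 0, 0], [0, 0, 0, 120, -11, 0, 0], [0, 0, 0, 160, -14, 0, 0], [0, 0, 0, 198, -18, 0, 0]]]}}

```text
time_s: 5.12
tcp_pos: [0.4869, 0.0784, 0.2979]
tcp_rot: [-179.8, -0.0, 90.1]
contact_force: [0.9, 1.4, -0.1]
finger_gap: 0.11
finger_force: 45.2
```

>>> {"method": "apply_moves", "body": {"increments": [[[0, 0, 0.05, 38, -3, 0, 0], [0, 0, 0.12, 72, -6, 0, 0], [0, 0, 0.18, 98, -8, 0, 0], [0, 0, 0.23, 114, -10, 0, 0], [0, 0, 0.244, 120.3, -10.4, 0, 0]]]}}

```text
time_s: 5.53
tcp_pos: [0.4761, 0.1991, 0.2975]
tcp_rot: [-179.8, 0.1, 76.2]
contact_force: [0.7, 0.1, -0.3]
finger_gap: 0.11
finger_force: 45.2
```

>>> {"method": "apply_moves", "body": {"increments": [[[0, 0, 0, 0, 0, 0, 0], [0, 0, 0, 0, 0, 0, 0]]]}}

```text
time_s: 5.7
tcp_pos: [0.4771, 0.1965, 0.2981]
tcp_rot: [-179.9, 0.1, 76.2]
contact_force: [0.5, 0.0, -0.8]
finger_gap: 0.109
finger_force: 45.2
```

Run:
```python
from h import *
T,o=tool();np.save("T_ins.npy",T);print(o["tcp_pos"],o["tcp_rot"],o["time_s"],o["contact_force"],o["torque"])
a=vision.read_camera("wrist");b=vision.read_camera("scene")
cv2.imwrite("pics/m3.png",np.hstack([cv2.resize(a,(400,300)),cv2.resize(b[130:310,300:540],(400,300))])[:,:,::-1]);cv2.imwrite("pics/s3.png",b[:,:,::-1])
```

```text
[0.4770936  0.19647422 0.29805162] [-1.79877940e+02  8.58858979e-02  7.61935104e+01] 5.7 [ 0.50360361  0.01670787 -0.75172693] [-0.04429832 -0.00952976  0.00650865]
```

View pics/m3.png

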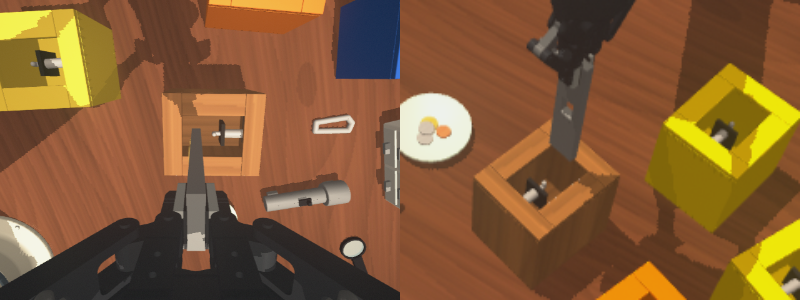

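The plate hangs squarely over the mouth, in front of the hook tip. I check the lateral margin numerically from the pixels: plate bottom far edge at row ~205, mouth edges at rows ~176 and 240.

Run:
```python
from h import *
T=np.load("T_ins.npy")
im=cv2.imread("pics/m3.png")[:,:400]
F=np.array([.498,.191,.132]);a=np.radians(-14);ex=np.array([np.cos(a),np.sin(a),0]);ey=np.array([-np.sin(a),np.cos(a),0])
for n,p,z in(("platefarL",(191,128),.165),("platefarR",(201,128),.165),("mouthUL",(182,110),.132),("mouthUR",(246,112),.132),("mouthLR",(243,153),.132),("outUL",(164,94),.132),("outUR",(265,95),.132),("outLR",(260,177),.132),("outLL",(163,175),.132)):
    d=cast("wrist",np.array(p)*1.6,z,T)[0]-F;print(n,np.round(d*1,4)@ex,d@ey)
cv2.imwrite("pics/c4.png",cv2.resize(im[80:200,140:300],None,fx=5,fy=5,interpolation=cv2.INTER_CUBIC))
```

```text
platefarL -0.026521548028802952 0.018739400428659847
platefarR -0.015098076349020289 0.018780321787893607
mouthUL -0.038395542806654345 0.03496127359342864
mouthUR 0.0420278889246882 0.03273834808931701
mouthLR 0.04148438218719727 -0.021266588625265172
outUL -0.060381153925907816 0.05448395041069956
outUR 0.06411189723700711 0.05369757330854922
outLR 0.0665894816877478 -0.05541243347868542
outLL -0.06542114443151036 -0.05299714057898719
```

View pics/c4.png

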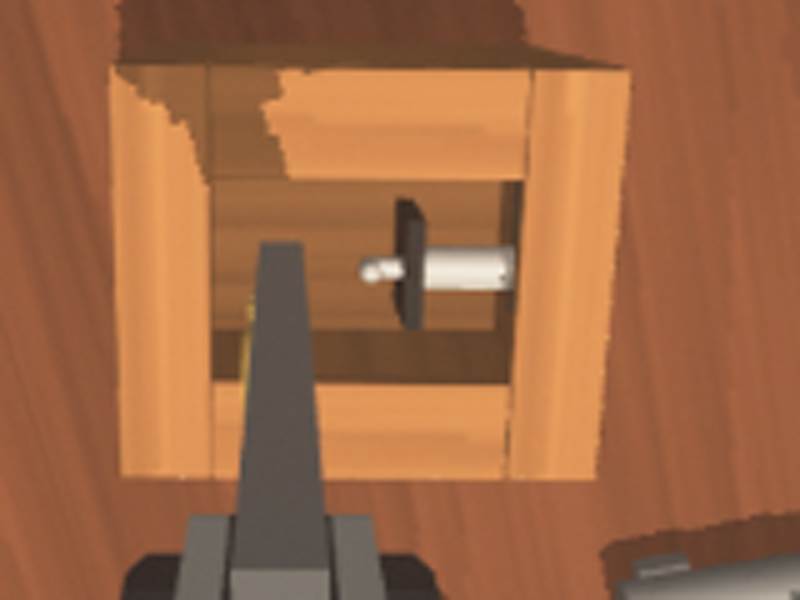

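The mouth is centred, with about 9 mm of margin either side, and the pad face appears at about +11 mm. I lower to bring the eye level with the tip, then creep toward the pad.

>>> {"method": "apply_moves", "body": {"increments": [[[0, 0, 0, -0.5, 0, 15, 0], [0, 0, 0, -0.5, 0, 35, 0], [0, 0, 0, -0.5, 0, 55, 0], [0, 0, 0, -0.5, 0, 75, 0], [0, 0, 0, -0.5, 0, 90, 0]]]}}

```text
time_s: 6.22
tcp_pos: [0.4775, 0.1944, 0.2072]
tcp_rot: [-179.9, 0.1, 76.0]
contact_force: [0.5, -0.2, -1.0]
finger_gap: 0.112
finger_force: 45.2
```

>>> {"method": "apply_moves", "body": {"increments": [[[0, 0, 0, 0, 0, 15, 0], [0, 0, 0, 0, 0, 30, 0], [0, 0, 0, 0, 0, 40, 0], [0, 0, 0, 0, 0, 45, 0], [0, 0, 0, 0, 0, 45, 0]]]}}

```text
time_s: 6.63
tcp_pos: [0.4774, 0.1948, 0.163]
tcp_rot: [-179.9, 0.1, 76.0]
contact_force: [-0.6, -0.2, -0.3]
finger_gap: 0.11
finger_force: 45.2
```

```bash
cat > st.py <<'E'
from h import *
T,o=tool();F=np.array([.498,.191,.132]);a=np.radians(-14);ex=np.array([np.cos(a),np.sin(a),0]);ey=np.array([-np.sin(a),np.cos(a),0])
d=T[:3,3]-F;f=o["contact_force"];np.set_printoptions(precision=2,suppress=True)
print("plate xyz eye mm",1e3*np.array([d@ex,d@ey,d[2]-.048]),"f",f@ex,f@ey,f[2],"tq",o["torque"]@ey,o["time_s"],o["tcp_rot"],o["tcp_pos"])
E
python3 st.py
```

```text
plate xyz eye mm [-20.93  -1.27 -17.01] f -0.5423851041278751 -0.3775972842508187 -0.2706253060300007 tq -0.022337508868705277 6.6333 [-179.89    0.07   76.03] [0.48 0.19 0.16]
```

>>> {"method": "apply_moves", "body": {"increments": [[[0, 0, 0, 0.6, 3, 0, 0], [0, 0, 0, 0.6, 6, 0, 0], [0, 0, 0, 0.6, 9, 0, 0], [0, 0, 0, 0.6, 11, 0, 0], [0, 0, 0, 0.6, 11, 0, 0]]]}}

```text
time_s: 7.05
tcp_pos: [0.4893, 0.1933, 0.1647]
tcp_rot: [180.0, -0.0, 76.1]
contact_force: [0.4, -0.6, -0.9]
finger_gap: 0.111
finger_force: 45.2
```

>>> {"method": "apply_moves", "body": {"increments": [[[0, 0, 0, 0, 1.5, 0, 0], [0, 0, 0, 0, 3, 0, 0], [0, 0, 0, 0, 4, 0, 0], [0, 0, 0, 0, 4, 0, 0], [0, 0, 0, 0, 4, 0, 0]]]}}

```text
time_s: 7.47
tcp_pos: [0.4925, 0.1925, 0.1642]
tcp_rot: [-180.0, 0.0, 76.1]
contact_force: [-0.1, -0.7, -0.3]
finger_gap: 0.111
finger_force: 45.2
```

```bash
python3 st.py
```

```text
plate xyz eye mm [ -5.66   0.12 -15.75] f 0.029916707487623782 -0.673884975101632 -0.34597418540628716 tq 0.011938492964810265 7.4667 [-180.      0.     76.08] [0.49 0.19 0.16]
```

>>> {"method": "apply_moves", "body": {"increments": [[[0, 0, 0, 0, 1.5, 0.7, 0], [0, 0, 0, 0, 3, 0.7, 0], [0, 0, 0, 0, 4, 0.7, 0], [0, 0, 0, 0, 4, 0.7, 0], [0, 0, 0, 0, 4, 0.7, 0]]]}}

```text
time_s: 7.88
tcp_pos: [0.4964, 0.1915, 0.1635]
tcp_rot: [-180.0, 0.0, 76.1]
contact_force: [-0.5, 0.6, -0.7]
finger_gap: 0.108
finger_force: 45.2
```

```bash
python3 st.py
```

```text
plate xyz eye mm [ -1.63   0.06 -16.5 ] f -0.6001013559306823 0.512769452019388 -0.721731507326917 tq 0.004336510350423126 7.8833 [-179.99    0.01   76.07] [0.5  0.19 0.16]
```

>>> {"method": "apply_moves", "body": {"increments": [[[0, 0, 0, 0, 1.5, 0.3, 0], [0, 0, 0, 0, 3, 0.3, 0], [0, 0, 0, 0, 4, 0.3, 0], [0, 0, 0, 0, 4, 0.3, 0], [0, 0, 0, 0, 4, 0.3, 0]]]}}

```text
time_s: 8.3
tcp_pos: [0.5004, 0.1905, 0.1633]
tcp_rot: [-180.0, 0.0, 76.1]
contact_force: [0.4, 0.1, -0.8]
finger_gap: 0.112
finger_force: 45.2
```

```bash
python3 st.py
```

```text
plate xyz eye mm [  2.4    0.12 -16.75] f 0.3838593756728409 0.2443402852227086 -0.7556737330940478 tq -0.006634484321626342 8.3 [-179.99    0.     76.07] [0.5  0.19 0.16]
```

>>> {"method": "apply_moves", "body": {"increments": [[[0, 0, 0, 0, 1, 0.2, 0], [0, 0, 0, 0, 2, 0.2, 0], [0, 0, 0, 0, 3, 0.2, 0], [0, 0, 0, 0, 3, 0.2, 0], [0, 0, 0, 0, 3, 0.2, 0]]]}}

```text
time_s: 8.72
tcp_pos: [0.5033, 0.1898, 0.163]
tcp_rot: [-180.0, 0.0, 76.1]
contact_force: [-0.5, 0.2, 0.2]
finger_gap: 0.11
finger_force: 45.2
```

```bash
python3 st.py
```

```text
plate xyz eye mm [  5.39   0.11 -16.95] f -0.5543341955559155 0.0806941351608146 0.17003712096516876 tq 0.010816272906233763 8.7167 [-180.      0.     76.07] [0.5  0.19 0.16]
```

>>> {"method": "apply_moves", "body": {"increments": [[[0, 0, 0, 0, 1, 0, 0], [0, 0, 0, 0, 2, 0, 0], [0, 0, 0, 0, 2, 0, 0], [0, 0, 0, 0, 2, 0, 0]]]}}

```text
time_s: 9.05
tcp_pos: [0.5049, 0.1894, 0.1631]
tcp_rot: [-180.0, 0.0, 76.1]
contact_force: [-2.4, 1.1, 1.0]
finger_gap: 0.109
finger_force: 45.3
```

```bash
python3 st.py
```

```text
plate xyz eye mm [  7.06   0.16 -16.94] f -2.601616998419994 0.49915846118621193 1.0217676488289582 tq 0.4677340599460783 9.05 [-179.96    0.     76.08] [0.5  0.19 0.16]
```

Contact: 2.6 N on the pad, with its face at about +11 mm as seen. I keep pushing to about 5 mm of compression, roughly 5.7 N.

>>> {"method": "apply_moves", "body": {"increments": [[[0, 0, 0, 0, 0.8, 0, 0], [0, 0, 0, 0, 1.6, 0, 0], [0, 0, 0, 0, 2.4, 0, 0], [0, 0, 0, 0, 2.4, 0, 0]]]}}

```text
time_s: 9.38
tcp_pos: [0.5073, 0.1888, 0.1631]
tcp_rot: [-180.0, 0.0, 76.1]
contact_force: [-3.6, 1.3, 1.2]
finger_gap: 0.11
finger_force: 45.4
```

```bash
python3 st.py
```

```text
plate xyz eye mm [  9.5    0.15 -16.94] f -3.8429544677225795 0.3965926797489532 1.2485390733367863 tq 0.8813317273575875 9.3833 [-179.95    0.     76.08] [0.51 0.19 0.16]
```

>>> {"method": "apply_moves", "body": {"increments": [[[0, 0, 0, 0, 0.6, 0, 0], [0, 0, 0, 0, 1.2, 0, 0], [0, 0, 0, 0, 1.8, 0, 0], [0, 0, 0, 0, 1.8, 0, 0]]]}}

```text
time_s: 9.72
tcp_pos: [0.509, 0.1884, 0.163]
tcp_rot: [-180.0, 0.0, 76.1]
contact_force: [-3.7, 1.8, 1.9]
finger_gap: 0.112
finger_force: 45.4
```

```bash
python3 st.py
```

```text
plate xyz eye mm [ 11.32   0.13 -16.97] f -4.078737134218224 0.873585543067945 1.9412996394231037 tq 1.1703967251064995 9.7167 [-179.96    0.01   76.08] [0.51 0.19 0.16]
```

Torque and displacement agree on about 5.2 mm of compression, so the plate's front is about 1.2 mm behind the tip. I lower it in stages.

>>> {"method": "apply_moves", "body": {"increments": [[[0, 0, 0, 0, 0.3, 1.5, 0], [0, 0, 0, 0, 0.3, 3, 0], [0, 0, 0, 0, 0.3, 4.5, 0], [0, 0, 0, 0, 0.3, 5.5, 0], [0, 0, 0, 0, 0.3, 5.5, 0]]]}}

```text
time_s: 10.13
tcp_pos: [0.5091, 0.1883, 0.1573]
tcp_rot: [-179.9, 0.0, 76.1]
contact_force: [-4.8, 1.4, 0.7]
finger_gap: 0.113
finger_force: 45.5
```

```bash
python3 st.py
```

```text
plate xyz eye mm [ 11.45   0.06 -22.7 ] f -5.004905970804971 0.14752858636466085 0.7232387485029086 tq 1.1540627610325729 10.1333 [-179.94    0.02   76.08] [0.51 0.19 0.16]
```

>>> {"method": "apply_moves", "body": {"increments": [[[0, 0, 0, 0, 0, 0.7, 0], [0, 0, 0, 0, 0, 1.4, 0], [0, 0, 0, 0, 0, 2.1, 0], [0, 0, 0, 0, 0, 2.5, 0], [0, 0, 0, 0, 0, 2.5, 0]]]}}

```text
time_s: 10.55
tcp_pos: [0.5092, 0.1883, 0.1549]
tcp_rot: [-179.9, 0.0, 76.1]
contact_force: [-6.2, 1.0, 1.3]
finger_gap: 0.109
finger_force: 45.5
```

```bash
python3 st.py
```

```text
plate xyz eye mm [ 11.5    0.08 -25.05] f -6.2209808722674715 -0.5276884799689765 1.3497347976169727 tq 1.162617431009663 10.55 [-179.95    0.01   76.08] [0.51 0.19 0.15]
```

No catch on the tip. I continue down.

>>> {"method": "apply_moves", "body": {"increments": [[[0, 0, 0, 0, 0, 0.8, 0], [0, 0, 0, 0, 0, 1.6, 0], [0, 0, 0, 0, 0, 2.4, 0], [0, 0, 0, 0, 0, 3, 0], [0, 0, 0, 0, 0, 3, 0]]]}}

```text
time_s: 10.97
tcp_pos: [0.5092, 0.1883, 0.1519]
tcp_rot: [-179.9, 0.0, 76.1]
contact_force: [-5.8, 1.2, 0.5]
finger_gap: 0.115
finger_force: 45.5
```

```bash
python3 st.py
```

```text
plate xyz eye mm [ 11.47   0.08 -28.08] f -5.8683701764341905 -0.23291995686403222 0.48941120971333435 tq 1.142411091727287 10.9667 [-179.94    0.01   76.08] [0.51 0.19 0.15]
```

>>> {"method": "apply_moves", "body": {"increments": [[[0, 0, 0, 0, 0, 0.5, 0], [0, 0, 0, 0, 0, 1, 0], [0, 0, 0, 0, 0, 1.2, 0], [0, 0, 0, 0, 0, 1.2, 0]]]}}

```text
time_s: 11.3
tcp_pos: [0.5092, 0.1883, 0.1508]
tcp_rot: [-180.0, 0.0, 76.1]
contact_force: [-5.1, 0.9, 1.3]
finger_gap: 0.111
finger_force: 45.5
```

```bash
python3 st.py
```

```text
plate xyz eye mm [ 11.51   0.09 -29.22] f -5.192950891422751 -0.3690266426731148 1.2626572524567123 tq 1.1117789638525049 11.3 [-179.95    0.01   76.08] [0.51 0.19 0.15]
```

>>> {"method": "apply_moves", "body": {"increments": [[[0, 0, 0, 0, 0, 0.4, 0], [0, 0, 0, 0, 0, 0.8, 0], [0, 0, 0, 0, 0, 0.8, 0], [0, 0, 0, 0, 0, 0.8, 0]]]}}

```text
time_s: 11.63
tcp_pos: [0.5092, 0.1883, 0.15]
tcp_rot: [-180.0, 0.0, 76.1]
contact_force: [-6.2, 2.0, 1.1]
finger_gap: 0.109
finger_force: 45.5
```

```bash
python3 st.py
```

```text
plate xyz eye mm [ 11.51   0.1  -30.01] f -6.525289878745042 0.4630740199527675 1.1062714592551712 tq 1.1444394449763406 11.6333 [-179.95    0.01   76.08] [0.51 0.19 0.15]
```

>>> {"method": "apply_moves", "body": {"increments": [[[0, 0, 0, 0, 0, 0.4, 0], [0, 0, 0, 0, 0, 0.8, 0], [0, 0, 0, 0, 0, 0.8, 0], [0, 0, 0, 0, 0, 0.8, 0]]]}}

```text
time_s: 11.97
tcp_pos: [0.5092, 0.1883, 0.1498]
tcp_rot: [-180.0, -0.0, 76.1]
contact_force: [-5.6, 1.3, 3.3]
finger_gap: 0.11
finger_force: 45.8
```

```bash
python3 st.py
```

```text
plate xyz eye mm [ 11.55   0.12 -30.23] f -5.806487386975085 -0.06604734798753997 3.2845613735615413 tq 1.233245496674545 11.9667 [-179.98   -0.     76.08] [0.51 0.19 0.15]
```

Seated: the downward move stopped and vertical force rose to 3.3 N. I ease off the pad slightly, let go, and back up.

>>> {"method": "apply_moves", "body": {"increments": [[[0, 0, 0, 0, -0.5, 0, 0], [0, 0, 0, 0, -1, 0, 0], [0, 0, 0, 0, -1, 0, 0]]], "grip_force": 20}}

```text
time_s: 12.22
tcp_pos: [0.5087, 0.1884, 0.1498]
tcp_rot: [180.0, -0.0, 76.1]
contact_force: [-5.0, 0.1, 4.4]
finger_gap: 0.108
finger_force: 45.8
```

>>> {"method": "apply_moves", "body": {"increments": [[[0, 0, 0, 0, 0, 0, 0.2], [0, 0, 0, 0, 0, 0, 0.3], [0, 0, 0, 0, 0, 0, 0.4], [0, 0, 0, 0, 0, 0, 0.5], [0, 0, 0, 0, 0, 0, 0.5]]]}}

```text
time_s: 12.63
tcp_pos: [0.5088, 0.1884, 0.1491]
tcp_rot: [180.0, 0.0, 76.1]
contact_force: [-0.1, 0.5, -0.1]
finger_gap: 0.501
finger_force: 0.0
```

```bash
python3 st.py
python3 - <<'E'
from h import *
a=vision.read_camera("wrist");b=vision.read_camera("scene")
cv2.imwrite("pics/m5.png",np.hstack([cv2.resize(a,(400,300)),cv2.resize(b[130:310,300:540],(400,300))])[:,:,::-1])
E
```

```text
plate xyz eye mm [ 11.1    0.08 -30.87] f -0.21475596848715836 0.45651583649201116 -0.11490281554594704 tq -0.0026336796017244657 12.6333 [179.98   0.    76.07] [0.51 0.19 0.15]
```

View pics/m5.png

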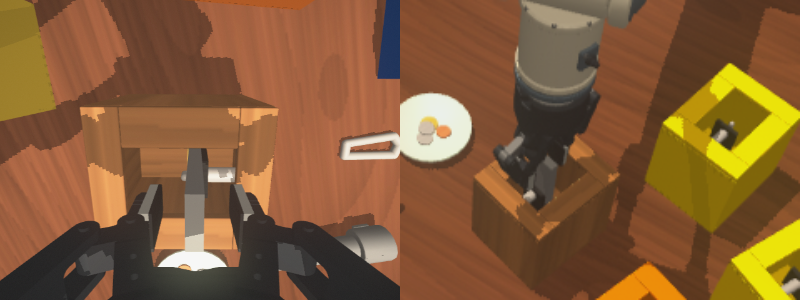

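Released: the plate stays upright in the mouth (wrist crop 195,200) with both fingers clear of it. I retreat straight up and verify.

>>> {"method": "apply_moves", "body": {"increments": [[[0, 0, 0, 0, 0, -8, 0.5], [0, 0, 0, 0, 0, -25, 0.5], [0, 0, 0, 0, 0, -55, 0.5], [0, 0, 0, 0, 0, -90, 0.5], [0, 0, 0, 0, 0, -120, 0.5]]]}}

```text
time_s: 13.15
tcp_pos: [0.5084, 0.1884, 0.2718]
tcp_rot: [180.0, -0.0, 76.1]
contact_force: [0.6, 0.6, 0.5]
finger_gap: 0.494
finger_force: 0.0
```

>>> {"method": "apply_moves", "body": {"increments": [[[0, 0, 0, 0, 0, -30, 0.5], [0, 0, 0, 0, 0, -30, 0.5], [0, 0, 0, 0, 0, -30, 0.5], [0, 0, 0, 0, 0, -30, 0.5], [0, 0, 0, 0, 0, -30, 0.5]]]}}

```text
time_s: 13.57
tcp_pos: [0.5083, 0.1884, 0.2976]
tcp_rot: [-179.9, 0.1, 76.1]
contact_force: [0.5, -0.3, -0.4]
finger_gap: 0.503
finger_force: 0.0
```

Run:
```python
from h import *
T,o=tool();np.save("T_fin.npy",T);print(o["tcp_pos"],o["contact_force"],o["time_s"])
a=vision.read_camera("wrist");b=vision.read_camera("scene")
cv2.imwrite("pics/m6.png",np.hstack([cv2.resize(a[100:460,120:520],(400,360)),cv2.resize(b[150:312,320:500],(400,360))])[:,:,::-1])
```

```text
[0.50825866 0.18837234 0.29758644] [ 0.48411048 -0.33792278 -0.42609415] 13.5667
```

View pics/m6.png

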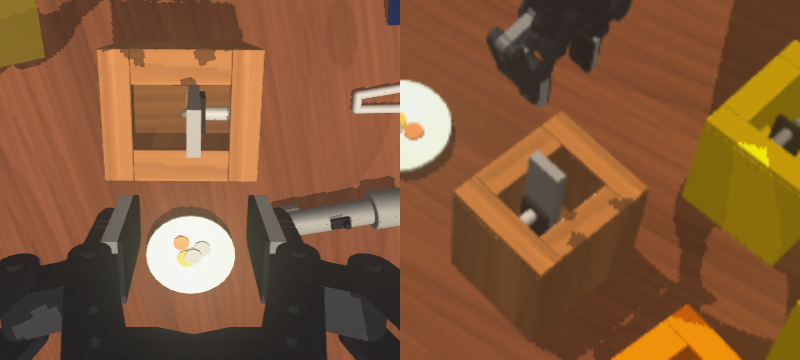

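The plate hangs upright on the hook: its top is at crop (193,120), with the pin tip showing just in front at (186,113). The gripper is well clear, so I hand in.

```bash
python3 -c "
from rig import ticket
print(ticket.hand_in())"
```

```text
the job is handed in; nothing more can be done
None
```

The key holder hangs upright and released on the hook in the brown pine key box, and I handed the job in at about 13.7 s; the hand-in gave no verdict, so the result is not confirmed.

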